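# Load the ink cartridge into the cake-box coder

## Robot

A 6-joint arm with a two-finger parallel gripper is mounted at the origin on the work surface. World frame = base frame: x ahead of the robot, y to its left, z up, the work surface at z = 0. Lengths are in mm, angles in rad, forces in N, time in s.
With the tool pointing down it reaches from about 275 to 750 mm from the base axis. Payload 10.2 kg.
Tool frame: the origin (TCP) lies between the finger pads; the fingertips stand 11 mm ahead of it and the grasp point (between the pads) lies 8 mm behind it; z points along the fingers, y is the line along which they close (so a half turn about z gives the same grasp; the last joint's range is limited). The gripper opens to 85 mm and grips with 20 to 120 N. Pads are 22 mm wide; open, the fingers measure 114 mm over their backs; the gripper's body (76 mm by 85 mm) begins 54 mm behind the grasp point. The pads swing forward as they close: fully open they stand 13 mm farther back than shut.
Start: joints at [-1.543, 0.313, 1.498, -0, 1.331, -0.223], TCP at [130.28, -508.585, 242.294] pointing down, gripper open.
Joint ranges: [-2.94, 2.94], [-0.97, 2.17], [0.19, 2.56], [-1.23, 4.37], [0.02, 3.11], [-2.88, 2.88]. Speed limits (rad/s): [2.39, 2.39, 3.01, 3.14, 3.14, 3.14].

## Interface

Orientations are given as a unit quaternion [w, x, y, z].
In Python, from rig import sense, eyes, finish_job gives the robot as it stands.
- The arm moves only by the shell command python3 -m jog 'ROWS' [FORCE]. ROWS is JSON, a list of rows, each a list of 7 numbers: the shift along the tool's x, y, z in m, then the turn, a rotation vector about the tool's x, y, z in rad, then the finger opening in m, from 0 to 0.0854. In form: [[dx, dy, dz, rx, ry, rz, gripper], ...]. A call has 1 to 5 rows; each row shifts and turns the commanded pose from where the row before left it, along the tool's axes as they then stand; what a row does not reach is not made up. A row lasts 1/10 s, in which the tool goes at most 50 mm and 8.59 degrees, less where a joint would pass 70% of its speed; a pose out of reach is approached as far as the arm can. A call is refused whole if a number of a shift passes 0.05 or a number of a turn 0.15, either way. A call with a gripper value outside its range is refused whole. The fingers move at their own pace and stop on an object; FORCE is the grip in N (left out, the last holds). Time passes only in rows, so rows that do not move let the fingers close. It gives the time, the measured TCP pose, the force, the opening and the grip force at its end, in the units of the state.
- sense(): the state, without advancing time (a new reading comes with each control period).
- eyes.capture(name): name is "side" or "top"; returns the picture (384x512x3 uint8, red, green, blue); there is no depth.
- eyes.calibration(name): a dict with "fx", "fy", "cx", "cy" (pixels), "dist" ([k1, k2, p1, p2, k3] as OpenCV has them; the pictures are not rectified), "cam_to_world" (4x4, takes a point from camera to world coordinates). Camera axes: x right, y down, z forward; pixel columns grow to the right and rows downward; lengths in mm; the calibration is good to about 2 mm. A picture is of the moment at which its call begins. calibration takes no time and is no camera call.
- finish_job(): hands the job in; it is judged then, once.
The state is a dict: "time_s": time; "joints": joint angles; "dq": joint speeds; "tau": joint torques, N m; "eef_pos": TCP position; "ee_rot": TCP orientation; "force": force on the tool from outside, world axes, zero at the start; "wrist_torque": the same for the moment, N m; "grip_width": opening from 0.0 (shut) to 1.0 (fully open); "grip_force": force on a finger pad.
Only numpy, scipy, OpenCV 4.12 (cv2) and the standard library are available. Lean on these libraries where they do the work, as an engineer would, in place of code of your own. Each camera call takes 0.05 s, during which the arm holds its last target. There are 200 camera calls.

## Task

The box coder on the packing bench is out of ink. Stand the wide ink cartridge in the coder's open cradle, then swing the hinged clamp down over it until it is fully closed and has driven the cartridge home. Leave the slim cartridge where it is.

Things in the scene. Friction and masses are not known exactly. Their poses are not given: they have to be found in the camera images.
- cartridge: Wide ink cartridge: loose upright block, grey plastic, black top, 40 wide (its x) x 60 long (its y) x 60 mm tall, 150 g. Stands on the bench; its place among the jar and the slim cartridge varies. Origin: centre of its underside, z up. It may go in either end round.
- slim_cartridge: The wrong cartridge, to be left alone: same plastic, length (60 mm, its y) and height (60 mm), but only 22 mm wide (its x). Origin: centre of its underside.
- coder: Fixed; origin at bench height under the cradle's middle, z up. White housing 75 mm tall at x 65 to 205 mm. Cradle: open pocket, 52 mm along x, 72 along y (cartridge's length along y), floor z 30, lips flaring 10 mm outwards up to z 54 mm. A sprung seat holds a cartridge at z 38 mm until the clamp drives it 7 mm down (4 N). Hinge posts: y 60 to 90, x +-32, 115 mm tall.
- clamp (a joint): Steel bar, rad: 0 closed (level, along the coder's -y over the cradle), 1.57 upright; starts 2.1 to 2.35, leaning away. Hinge axis along coder's x at y +75, z 100 mm. 138 mm long, 10 thick (upper face z 110 closed), 30 wide, 50 at its end plate (last 28 mm). 9 mm rubber foot 75 mm from hinge presses the cartridge. Stiff: stays where left; 5 to 9 N at the end closes it, and it holds.

How it is judged:
By the outcome, as a careful person would: the job done as asked, in the order asked, and still so for the second after the job is handed in, with the robot touching nothing.
It also fails if it takes over 61 s, if anything falls off the work surface, if the arm or the gripper's body presses on something with over 40 N, if the wrist force passes 120 N, or if a joint passes its speed limit or range.

## Working session

There is one attempt and no reset: what is moved stays moved. The work goes in short steps, Python scripts to look and compute and a shell command to move; the robot and the scene stay as the last step left them, time stands still between calls to the robot, and variables do not carry over. Pictures are saved under pics/ and viewed, at most 11 in all, crops included, and the job is handed in when it is done.

```bash
mkdir -p pics; ls; cat > h.py <<'E'
import numpy as np, cv2
from rig import sense, eyes, finish_job
from scipy.spatial.transform import Rotation as R
def snap(n,f):
    im=eyes.capture(n); cv2.imwrite('pics/'+f,im[:,:,::-1]); return im
def ray(n,uv):
    c=eyes.calibration(n); K=np.array([[c['fx'],0,c['cx']],[0,c['fy'],c['cy']],[0,0,1.]])
    p=cv2.undistortPoints(np.array(uv,float).reshape(-1,1,2),K,np.array(c['dist'],float))[:,0]
    T=np.array(c['cam_to_world']); d=np.c_[p,np.ones(len(p))]@T[:3,:3].T
    return T[:3,3],d
def onz(n,uv,z):
    o,d=ray(n,uv); return o+d*((z-o[2])/d[:,2])[:,None]
def proj(n,P):
    c=eyes.calibration(n); K=np.array([[c['fx'],0,c['cx']],[0,c['fy'],c['cy']],[0,0,1.]])
    T=np.linalg.inv(np.array(c['cam_to_world']))
    return cv2.projectPoints(np.array(P,float),cv2.Rodrigues(T[:3,:3])[0],T[:3,3],K,np.array(c['dist'],float))[0][:,0]
def tool():
    s=sense(); q=s['ee_rot']; return np.array(s['eef_pos']),R.from_quat([q[1],q[2],q[3],q[0]]).as_matrix()
E
python3 - <<'E'
from h import *
snap('top','t0.png');snap('side','s0.png')
for n in('top','side'):print(np.round(eyes.calibration(n)['cam_to_world'],2))
s=sense();print(s)
E
```

```text
pics
[[ 2.0000e-02 -9.8000e-01  1.8000e-01  3.2742e+02]
 [-1.0000e+00 -2.0000e-02  2.0000e-02 -1.1814e+02]
 [-2.0000e-02 -1.8000e-01 -9.8000e-01  1.1600e+03]
 [ 0.0000e+00  0.0000e+00  0.0000e+00  1.0000e+00]]
[[-1.0000e+00 -3.0000e-02  3.0000e-02  5.1306e+02]
 [-4.0000e-02  7.6000e-01 -6.5000e-01  5.0344e+02]
 [-0.0000e+00 -6.5000e-01 -7.6000e-01  7.6233e+02]
 [ 0.0000e+00  0.0000e+00  0.0000e+00  1.0000e+00]]
{'time_s': 0.1, 'joints': array([-1.54339473e+00,  3.13406131e-01,  1.49832152e+00,  5.61765461e-06,
        1.33103427e+00, -2.23355870e-01]), 'dq': array([ 0.00181466, -0.00081564, -0.00175148,  0.00087152,  0.0006815 ,
        0.00102146]), 'tau': array([ 1.93150154e-03, -4.12905228e+01, -2.60145092e+01, -2.04698081e-04,
        3.08500246e-03, -4.18173656e-06]), 'eef_pos': array([ 130.27842522, -508.36194531,  241.80102391]), 'ee_rot': array([-5.81563086e-04,  9.92150292e-01,  1.25049818e-01,  5.99041511e-05]), 'force': array([ 0.12394255,  0.15122056, -1.47942928]), 'wrist_torque': array([-0.00417784,  0.03932223, -0.00840151]), 'grip_force': 0.0, 'grip_width': 0.9992361470527887}
```

View pics/t0.png

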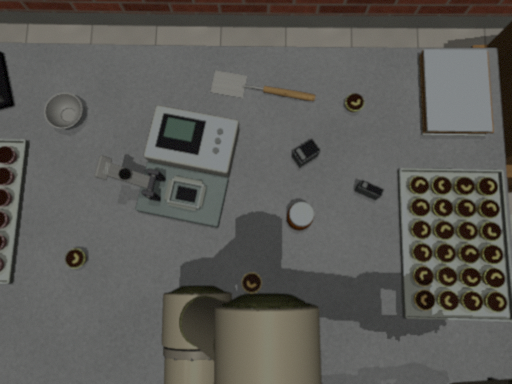

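View pics/s0.png

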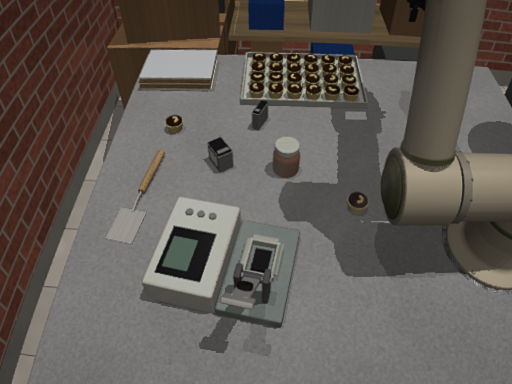

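The top view shows the wide cartridge at (305,152), slim at (368,189), jar at (300,214), cradle at (186,194), and the clamp leaning left to (105,167). Next, enlarged crops to get exact edges.

```bash
python3 - <<'E'
from h import *
t=cv2.imread('pics/t0.png')
a=cv2.resize(t[90:240,85:245],None,fx=3.4,fy=3.4,interpolation=cv2.INTER_CUBIC)
b=cv2.resize(t[130:180,280:330],None,fx=5,fy=5,interpolation=cv2.INTER_CUBIC)
o=np.zeros((510,800,3),np.uint8);o[:a.shape[0],:a.shape[1]]=a;o[:250,548:798]=np.clip(b*1.8,0,255)
s=cv2.imread('pics/s0.png');o[255:505,548:798]=np.clip(1.5*cv2.resize(s[130:180,195:245],None,fx=5,fy=5,interpolation=cv2.INTER_CUBIC),0,255)
cv2.imwrite('pics/c0.png',o)
g=t.max(2)
# dark top blob
m=((g<45)).astype(np.uint8); m2=np.zeros_like(m); m2[135:172,288:325]=m[135:172,288:325]
n,l,st,ce=cv2.connectedComponentsWithStats(m2);print(st[1:],ce[1:])
# white housing
h=((g>150)).astype(np.uint8);h2=np.zeros_like(h);h2[100:178,140:245]=h[100:178,140:245]
cs=max(cv2.findContours(h2,0,1)[0],key=cv2.contourArea);print(cv2.minAreaRect(cs),cv2.boxPoints(cv2.minAreaRect(cs)))
E
```

```text
[[292 140  27  27 309]] [[306.05501618 151.88349515]]Traceback (most recent call last):
  File "<stdin>", line 14, in <module>
ValueError: max() iterable argument is empty
```

View pics/c0.png

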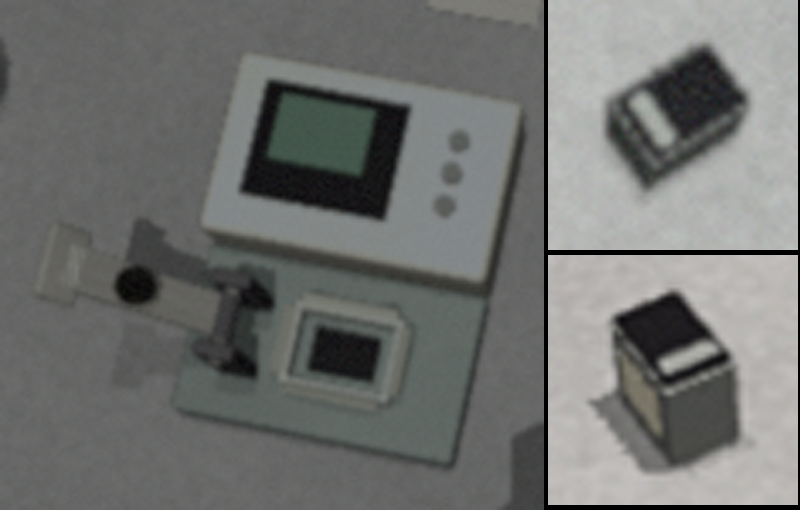

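```bash
python3 - <<'E'
from h import *
def q(n,pts,s,o,z):
    p=(np.array(pts)+.5)/s-.5+np.array(o); P=onz(n,p,z)[:,:2]; return P
def desc(P):
    e=np.roll(P,-1,0)-P
    print(np.round(P,1).tolist(),'c',P.mean(0).round(1),'len',np.linalg.norm(e,axis=1).round(1),'ang',np.degrees(np.arctan2(e[:,1],e[:,0])).round(1))
desc(q('top',[(246,54),(523,102),(486,280),(203,230)],3.4,(85,90),75))
desc(q('top',[(298,291),(412,312),(385,410),(275,387)],3.4,(85,90),54))
desc(q('top',[(60,100),(160,45),(199,97),(100,158)],5,(280,130),60))
desc(q('side',[(65,63),(129,37),(187,100),(119,130)],5,(195,130),60))
p,r=tool();print(p,r.round(3))
E
```

```text
[[743.6, 146.4], [709.6, -60.1], [575.0, -37.0], [608.6, 170.0]] c [659.2  54.8] len [209.3 136.6 209.7 137. ] ang [-99.3 170.2  80.8  -9.9]
[[569.1, 102.6], [554.8, 18.1], [482.1, 34.8], [497.4, 115.6]] c [525.8  67.8] len [85.7 74.7 82.2 72.8] ang [-99.6 167.1  79.2 -10.3]
[[638.6, -194.3], [667.9, -244.1], [641.2, -263.5], [609.1, -214.3]] c [ 639.2 -229. ] len [57.8 32.9 58.8 35.7] ang [ -59.5 -144.   123.2   34.1]
[[668.6, -240.9], [639.0, -260.9], [606.3, -217.0], [637.0, -195.3]] c [ 637.7 -228.5] len [35.8 54.7 37.6 55.4] ang [-146.1  126.7   35.1  -55.3]
[ 130.27842522 -508.36194531  241.80102391] [[ 0.969  0.248 -0.   ]
 [ 0.248 -0.969  0.001]
 [ 0.    -0.001 -1.   ]]
```

```bash
python3 -m jog '[[0.0374,-0.0097,0,0,0,0,0.075],[0.0374,-0.0097,0,0,0,0,0.075],[0.0374,-0.0097,0,0,0,0,0.075],[0.0374,-0.0097,0,0,0,0,0.075],[0.0374,-0.0097,0,0,0,0,0.075]]'
python3 -m jog '[[0.0374,-0.0097,0,0,0,0,0.075],[0.0374,-0.0097,0,0,0,0,0.075],[0.0374,-0.0097,0,0,0,0,0.075],[0.0374,-0.0097,0,0,0,0,0.075],[0.0374,-0.0097,0,0,0,0,0.075]]'
python3 -m jog '[[0.0374,-0.0097,0,0,0,0,0.075],[0.0374,-0.0097,0,0,0,0,0.075],[0.0374,-0.0097,0,0,0,0,0.075],[0.0374,-0.0097,0,0,0,0,0.075],[0.0374,-0.0097,0,0,0,0,0.075]]'
python3 -m jog '[[0,0,0,0,0,-0.14,0.075],[0,0,0,0,0,-0.14,0.075],[0,0,0,0,0,-0.14,0.075],[0,0,0,0,0,-0.14,0.075],[0,0,0,0,0,-0.14,0.075]]'
python3 -m jog '[[0,0,0,0,0,-0.14,0.075],[0,0,0,0,0,-0.14,0.075],[0,0,0,0,0,-0.14,0.075],[0,0,0,0,0,-0.14,0.075],[0,0,0,0,0,-0.14,0.075]]'
python3 -m jog '[[0,0,0,0,0,-0.14,0.075],[0,0,0,0,0,-0.14,0.075],[0,0,0,0,0,-0.14,0.075],[0,0,0,0,0,-0.11,0.075],[0,0,0,0,0,0,0.075]]'
cat >> h.py <<'E'
def goto(x,y,z,yaw):  # shift in tool axes (m) to reach world target, and rz to bring tool y to yaw deg
    p,r=tool(); d=r.T@(np.array([x,y,z])-p)/1000
    a=np.degrees(np.arctan2(r[1,1],r[0,1])); rz=-np.radians((yaw-a+180)%360-180)
    print('tcp',p.round(1),'yaw',a.round(2),'tilt',r[:,2].round(4),'shift',d.round(4),'rz',round(rz,4))
E
python3 - <<'E'
from h import *
goto(638.5,-228.7,36,35)
snap('top','t1.png')
E
```

```text
time_s: 0.6
eef_pos: [300.5, -414.1, 242.1]
ee_rot: [-0.0, 0.992, 0.125, -0.0]
force: [0.7, -0.1, 0.1]
grip_width: 0.88
grip_force: 0.0
time_s: 1.1
eef_pos: [469.7, -320.7, 242.0]
ee_rot: [-0.0, 0.992, 0.125, -0.0]
force: [1.2, -0.4, 0.1]
grip_width: 0.876
grip_force: 0.0
time_s: 1.6
eef_pos: [638.8, -227.3, 241.8]
ee_rot: [-0.0, 0.992, 0.125, -0.0]
force: [-0.8, -0.9, 0.0]
grip_width: 0.877
grip_force: 0.0
time_s: 2.1
eef_pos: [637.5, -228.3, 241.7]
ee_rot: [-0.0, 0.888, 0.46, -0.0]
force: [0.0, 0.2, 0.2]
grip_width: 0.882
grip_force: 0.0
time_s: 2.6
eef_pos: [637.5, -228.4, 241.7]
ee_rot: [-0.0, 0.676, 0.737, -0.0]
force: [0.5, -0.4, 0.4]
grip_width: 0.877
grip_force: 0.0
time_s: 3.1
eef_pos: [637.5, -228.4, 241.8]
ee_rot: [-0.0, 0.462, 0.887, 0.0]
force: [-0.9, -0.1, -0.2]
grip_width: 0.879
grip_force: 0.0
tcp [ 637.5 -228.4  241.8] yaw 35.0 tilt [-8.e-04  5.e-04 -1.e+00] shift [-0.001   0.0007  0.2058] rz 0.0001
```

```bash
python3 -m jog '[[-0.001,0.0007,0.04,0,0,0,0.075],[0,0,0.04,0,0,0,0.075],[0,0,0.03,0,0,0,0.075],[0,0,0.02,0,0,0,0.075],[0,0,0,0,0,0,0.075]]'
python3 -m jog '[[0,0,0.02,0,0,0,0.075],[0,0,0.02,0,0,0,0.075],[0,0,0.018,0,0,0,0.075],[0,0,0.018,0,0,0,0.075],[0,0,0,0,0,0,0.075]]'
python3 -m jog '[[0,0,0,0,0,0,0.03],[0,0,0,0,0,0,0.03],[0,0,0,0,0,0,0.03],[0,0,0,0,0,0,0.03],[0,0,0,0,0,0,0.03]]' 40
python3 -m jog '[[0,0,0,0,0,0,0.03],[0,0,-0.02,0,0,0,0.03],[0,0,-0.04,0,0,0,0.03],[0,0,-0.04,0,0,0,0.03],[0,0,-0.04,0,0,0,0.03]]'
python3 -m jog '[[0,0,-0.01,0,0,0,0.03],[0,0,0,0,0,0,0.03]]'
python3 - <<'E'
from h import *
goto(525.8,67.8,185,-10)
a=snap('side','s2.png')
p,r=tool();u=proj('side',[p])[0];print(u)
x,y=int(u[0]),int(u[1]);c=a[max(0,y-90):y+90,max(0,x-100):x+100];cv2.imwrite('pics/s2c.png',cv2.resize(c,None,fx=3,fy=3)[:,:,::-1])
E
```

```text
time_s: 3.65
eef_pos: [637.4, -228.1, 108.9]
ee_rot: [-0.003, 0.463, 0.886, 0.0]
force: [0.8, 0.5, -0.1]
grip_width: 0.882
grip_force: 0.0
time_s: 4.15
eef_pos: [638.2, -228.5, 35.2]
ee_rot: [-0.001, 0.463, 0.886, 0.0]
force: [0.3, 0.0, -0.6]
grip_width: 0.885
grip_force: 0.0
time_s: 4.65
eef_pos: [639.5, -229.3, 38.2]
ee_rot: [0.001, 0.462, 0.887, -0.0]
force: [-0.7, 0.4, 6.9]
grip_width: 0.463
grip_force: 42.1
time_s: 5.15
eef_pos: [638.5, -228.7, 178.2]
ee_rot: [-0.0, 0.462, 0.887, 0.0]
force: [0.5, -0.6, -1.8]
grip_width: 0.463
grip_force: 41.1
time_s: 5.35
eef_pos: [639.2, -229.0, 188.1]
ee_rot: [0.002, 0.462, 0.887, -0.0]
force: [0.8, -0.5, -1.7]
grip_width: 0.461
grip_force: 41.2
tcp [ 639.2 -229.   188.1] yaw 34.95 tilt [ 0.0029 -0.0016 -1.    ] shift [0.3082 0.077  0.0023] rz 0.7845
[215.32409893 104.92634554]
```

View pics/s2c.png

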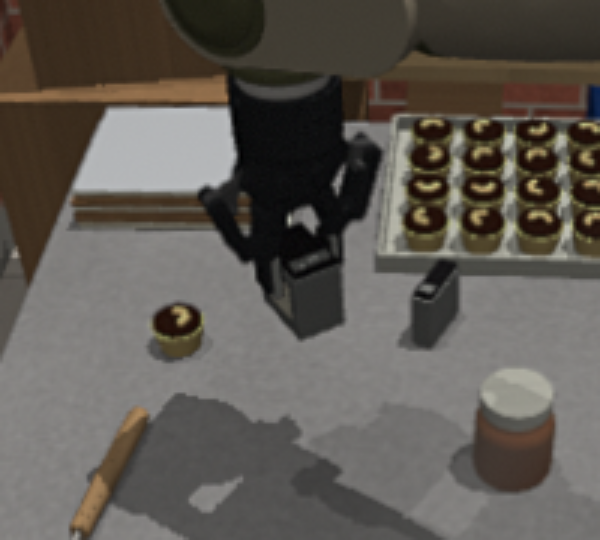

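```bash
python3 -m jog '[[0.0385,0.0096,0,0,0,0,0.03],[0.0385,0.0096,0,0,0,0,0.03],[0.0385,0.0096,0,0,0,0,0.03],[0.0385,0.0096,0,0,0,0,0.03],[0.0385,0.0096,0,0,0,0,0.03]]'
python3 -m jog '[[0.0385,0.0096,0,0,0,0,0.03],[0.0385,0.0096,0,0,0,0,0.03],[0.0385,0.0096,0,0,0,0,0.03],[0,0,0,0,0,0.1307,0.03],[0,0,0,0,0,0.1307,0.03]]'
python3 -m jog '[[0,0,0,0,0,0.1307,0.03],[0,0,0,0,0,0.1307,0.03],[0,0,0,0,0,0.1307,0.03],[0,0,0,0,0,0.1307,0.03],[0,0,0,0,0,0,0.03]]'
python3 - <<'E'
from h import *
goto(525.8,67.8,120,-10)
a=snap('side','s3.png');b=snap('top','t3.png')
o=np.zeros((480,800,3),np.uint8)
o[:,:400]=cv2.resize(a[130:340,165:340],(400,480),interpolation=2);o[:,400:]=cv2.resize(b[100:256,105:235],(400,480),interpolation=2)
cv2.imwrite('pics/c3.png',np.clip(o[:,:,::-1]*1.5,0,255))
E
```

```text
time_s: 5.9
eef_pos: [566.2, -41.9, 184.1]
ee_rot: [-0.002, 0.462, 0.887, -0.0]
force: [0.7, 0.3, -1.0]
grip_width: 0.465
grip_force: 41.1
time_s: 6.4
eef_pos: [524.0, 68.8, 184.4]
ee_rot: [-0.002, 0.575, 0.818, -0.001]
force: [-0.9, 0.3, -0.8]
grip_width: 0.462
grip_force: 41.1
time_s: 6.9
eef_pos: [524.4, 67.7, 184.5]
ee_rot: [-0.001, 0.766, 0.642, -0.001]
force: [0.6, 0.5, -0.8]
grip_width: 0.463
grip_force: 41.2
tcp [524.4  67.7 184.5] yaw -10.05 tilt [-3.6e-03  4.0e-04 -1.0e+00] shift [0.0004 0.0016 0.0644] rz -0.0009[ WARN:0@0.948] global loadsave.cpp:1063 imwrite_ Unsupported depth image for selected encoder is fallbacked to CV_8U.
```

View pics/c3.png

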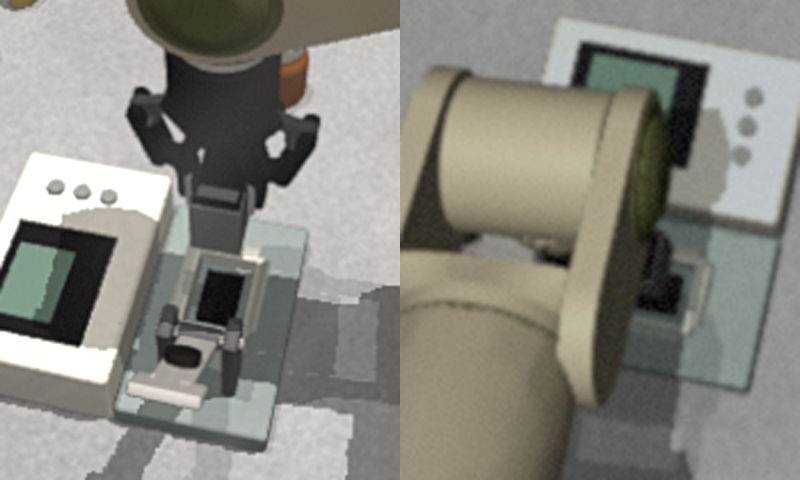

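```bash
python3 - <<'E'
from h import *
p,r=tool()
a=np.radians(-10);X=np.array([np.cos(a),np.sin(a)]);Y=np.array([-X[1],X[0]])
P=onz('side',[((216+.5)/2.2857-.5+165,(251+.5)/2.2857-.5+130)],147.5)[0]
d=P[:2]-p[:2];print('face mid rel tcp in coder x,y',d@X,d@Y)
E
```

```text
face mid rel tcp in coder x,y -1.586096614983021 29.21836547178395
```

```bash
python3 -m jog '[[0.0004,0.002,0.03,0,0,0,0.03],[0,0,0.03,0,0,0,0.03],[0,0,0.015,0,0,0,0.03],[0,0,0.005,0,0,0,0.03],[0,0,0,0,0,0,0.03]]'
python3 -m jog '[[0,0,0.01,0,0,0,0.03],[0,0,0.007,0,0,0,0.03],[0,0,0.005,0,0,0,0.03],[0,0,0.003,0,0,0,0.03],[0,0,0,0,0,0,0.03]]'
python3 -c "
from h import *
goto(525.8,67.8,75,-10)
c=snap('side','s4.png')[130:340,165:340];cv2.imwrite('pics/c4.png',cv2.resize(np.clip(c[:,:,::-1]*1.5,0,255).astype(np.uint8),None,fx=2.8,fy=2.8,interpolation=2))"
```

```text
time_s: 7.5
eef_pos: [527.1, 67.7, 105.8]
ee_rot: [-0.0, 0.765, 0.643, -0.0]
force: [-0.5, -0.3, -1.4]
grip_width: 0.458
grip_force: 41.2
time_s: 8.0
eef_pos: [527.2, 67.7, 81.0]
ee_rot: [-0.0, 0.766, 0.643, -0.0]
force: [1.4, -0.2, -1.4]
grip_width: 0.456
grip_force: 41.2
tcp [527.2  67.7  81. ] yaw -9.98 tilt [-5.e-04  1.e-04 -1.e+00] shift [-0.0001 -0.0014  0.006 ] rz 0.0004
```

View pics/c4.png

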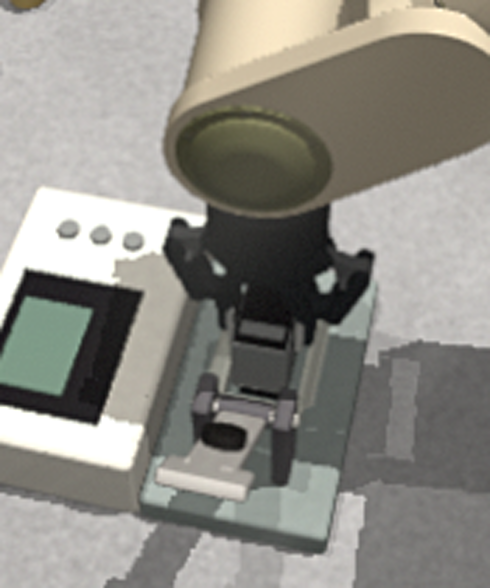

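The cartridge has entered the pocket cleanly. Now I lower it onto the sprung seat.

```bash
python3 -m jog '[[0,0,0.003,0,0,0,0.03],[0,0,0.002,0,0,0,0.03],[0,0,0,0,0,0,0.03]]'
python3 -m jog '[[0,0,0.0015,0,0,0,0.03],[0,0,0,0,0,0,0.03]]'
```

```text
time_s: 8.35
eef_pos: [527.4, 67.7, 76.3]
ee_rot: [0.0, 0.766, 0.643, 0.0]
force: [-0.4, -0.2, -1.8]
grip_width: 0.459
grip_force: 41.3
time_s: 8.55
eef_pos: [527.4, 67.7, 74.9]
ee_rot: [0.0, 0.766, 0.643, 0.0]
force: [-0.6, 0.4, 1.6]
grip_width: 0.464
grip_force: 41.5
```

```bash
python3 -m jog '[[0,0,0,0,0,0,0.056],[0,0,0,0,0,0,0.056],[0,0,0,0,0,0,0.056],[0,0,-0.02,0,0,0,0.056],[0,0,-0.04,0,0,0,0.056]]'
python3 -m jog '[[0,0,-0.04,0,0,0,0.056],[0,0,-0.04,0,0,0,0.056],[0,0,-0.04,0,0,0,0.056],[0,0,-0.04,0,0,0,0.03],[0,0,0,0,0,0,0]]'
python3 - <<'E'
from h import *
a=snap('side','s5.png')
cv2.imwrite('pics/c5.png',cv2.resize(np.clip(a[130:340,145:345,::-1]*1.5,0,255).astype(np.uint8),None,fx=2.8,fy=2.8,interpolation=2))
a=np.radians(-9.9);X=np.array([np.cos(a),np.sin(a),0]);Y=np.array([-X[1],X[0],0]);O=np.array([526.,67.8,0])
for th in (2.1,2.2,2.3):
  print(th,[(O+Y*(75+s*np.cos(th))+np.array([0,0,100+s*np.sin(th)])).round() for s in(110,138)], proj('side',[O+Y*(75+138*np.cos(th))+[0,0,100+138*np.sin(th)]]).round(1))
goto(526,67.8,300,-10)
E
```

```text
time_s: 9.05
eef_pos: [525.9, 67.7, 133.3]
ee_rot: [-0.002, 0.766, 0.643, -0.002]
force: [0.6, 1.2, 0.2]
grip_width: 0.651
grip_force: 0.0
time_s: 9.55
eef_pos: [528.7, 67.6, 300.1]
ee_rot: [0.003, 0.766, 0.643, 0.003]
force: [0.5, 0.7, -0.5]
grip_width: 0.324
grip_force: 0.0
2.1 [array([529.,  87., 195.]), array([527.,  73., 219.])] [[260.6 203.8]]
2.2 [array([528.,  78., 189.]), array([525.,  62., 212.])] [[262.  201.3]]
2.3 [array([526.,  69., 182.]), array([523.,  51., 203.])] [[263.3 199.7]]
tcp [527.9  67.6 297. ] yaw -9.98 tilt [ 4.9e-03 -5.0e-04 -1.0e+00] shift [-0.0002 -0.0019 -0.003 ] rz 0.0004
```

View pics/c5.png

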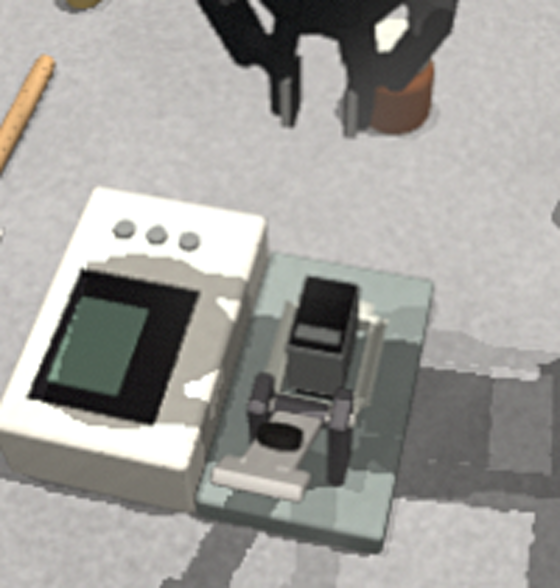

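The cartridge stands free and upright in the cradle. Next I take the shut fingers behind the leaning clamp. Tool x points along the coder's +y.

```bash
python3 -m jog '[[0.01,-0.001,0,0,0,0,0],[0.04,0,0,0,0,0,0],[0.04,0,0,0,0,0,0],[0.04,0,0,0,0,0,0],[0.04,0,0,0,0,0,0]]'
python3 -m jog '[[0.035,0,0,0,0,0,0],[0,0,0.03,0,0,0,0],[0,0,0.03,0,0,0,0],[0,0,0.03,0,0,0,0],[0,0,0.014,0,0,0,0]]'
python3 -m jog '[[0,0,0,0,0,0,0]]'
python3 - <<'E'
from h import *
a=snap('side','s6.png')
cv2.imwrite('pics/c6.png',cv2.resize(np.clip(a[130:370,125:345,::-1]*1.5,0,255).astype(np.uint8),None,fx=2.4,fy=2.4,interpolation=2))
a=np.radians(-9.9);Y=np.array([-np.sin(a),np.cos(a),0]);O=np.array([526.,67.8,0])
p,_=tool();print((p-O)@Y)
for th in (2.1,2.2,2.3,2.4): print(th,proj('side',[O+Y*(75-138*np.cos(th))+[0,0,100+138*np.sin(th)]]).round(1))
goto(526,67.8,196,-10)
E
```

```text
time_s: 10.1
eef_pos: [555.3, 237.5, 293.1]
ee_rot: [-0.001, 0.766, 0.643, -0.001]
force: [1.4, -0.4, -0.5]
grip_width: 0.001
grip_force: 0.0
time_s: 10.6
eef_pos: [560.0, 270.1, 185.9]
ee_rot: [-0.002, 0.766, 0.643, -0.003]
force: [-0.4, 0.3, -0.5]
grip_width: -0.001
grip_force: 0.0
time_s: 10.7
eef_pos: [560.2, 270.0, 187.0]
ee_rot: [-0.002, 0.766, 0.643, -0.003]
force: [0.1, 0.2, 0.2]
grip_width: -0.001
grip_force: 0.0
205.30583314659376
2.1 [[240.7 276.8]]
2.2 [[239.1 286.1]]
2.3 [[237.5 295.3]]
2.4 [[236.2 304.2]]
tcp [561.1 270.1 189.1] yaw -9.97 tilt [-3.5e-03 -8.0e-04 -1.0e+00] shift [-0.2053  0.0005 -0.0066] rz 0.0006
```

View pics/c6.png

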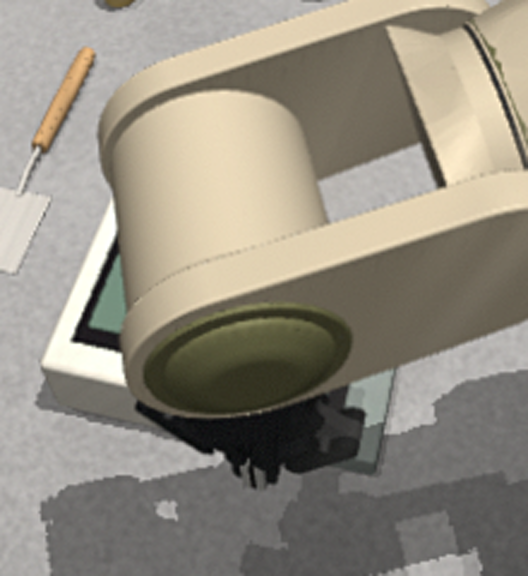

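```bash
python3 -m jog '[[0,0,0.006,0,0,0,0],[-0.012,0,0,0,0,0,0],[-0.012,0,0,0,0,0,0],[-0.012,0,0,0,0,0,0],[0,0,0,0,0,0,0]]'
python3 -m jog '[[-0.012,0,-0.005,0,0,0,0],[-0.012,0,-0.005,0,0,0,0],[-0.012,0,-0.005,0,0,0,0],[-0.012,0,-0.005,0,0,0,0],[0,0,0,0,0,0,0]]'
```

```text
time_s: 11.25
eef_pos: [557.1, 235.7, 189.1]
ee_rot: [0.001, 0.766, 0.643, 0.006]
force: [4.3, 13.7, 9.7]
grip_width: -0.001
grip_force: 6.8
time_s: 11.75
eef_pos: [547.6, 185.6, 206.7]
ee_rot: [0.001, 0.766, 0.642, 0.001]
force: [-2.0, -2.1, 8.7]
grip_width: 0.0
grip_force: 0.0
```

```bash
python3 -m jog '[[0,0,-0.008,0,0,0,0],[0,0,0,0,0,0,0]]'
python3 -m jog '[[-0.008,0,-0.004,0,0,0,0],[-0.008,0,-0.002,0,0,0,0],[0,0,0,0,0,0,0]]'
```

```text
time_s: 11.95
eef_pos: [547.6, 186.9, 213.8]
ee_rot: [0.0, 0.766, 0.643, 0.001]
force: [-0.1, 0.2, -0.4]
grip_width: 0.005
grip_force: 0.0
time_s: 12.25
eef_pos: [544.3, 170.3, 218.8]
ee_rot: [-0.0, 0.766, 0.643, -0.0]
force: [-0.7, 0.7, 0.1]
grip_width: 0.0
grip_force: 0.0
```

```bash
python3 - <<'E'
from h import *
a=snap('side','s7.png');b=snap('top','t7.png')
o=np.zeros((480,800,3),np.uint8)
o[:,:400]=cv2.resize(a[130:340,165:340],(400,480),interpolation=2);o[:,400:]=cv2.resize(b[100:256,105:235],(400,480),interpolation=2)
cv2.imwrite('pics/c7.png',np.clip(o[:,:,::-1]*1.5,0,255).astype(np.uint8))
E
```

```text
(no output)
```

View pics/c7.png

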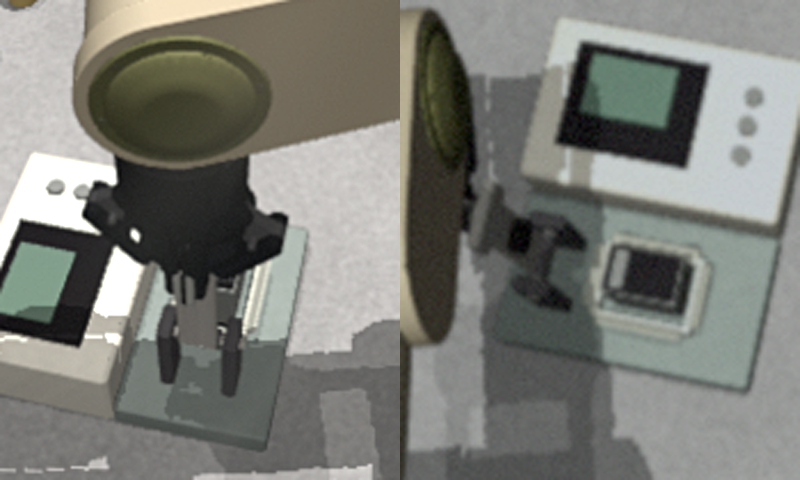

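The clamp is near upright with the fingers behind it. I carry on along the arc over the top and down.

```bash
python3 -m jog '[[-0.01,0,-0.003,0,0,0,0],[-0.009,0,-0.003,0,0,0,0],[-0.009,0,-0.002,0,0,0,0],[0,0,0,0,0,0,0]]'
python3 -m jog '[[-0.0117,0,0.0022,0,0,0,0],[-0.0117,0,0.0022,0,0,0,0],[-0.011,0,0.0045,0,0,0,0],[-0.011,0,0.0045,0,0,0,0],[0,0,0,0,0,0,0]]'
python3 -m jog '[[-0.0098,0,0.0066,0,0,0,0],[-0.0098,0,0.0066,0,0,0,0],[-0.0084,0,0.0083,0,0,0,0],[-0.0084,0,0.0083,0,0,0,0],[0,0,0,0,0,0,0]]'
```

```text
time_s: 12.75
eef_pos: [539.6, 142.6, 227.2]
ee_rot: [0.0, 0.766, 0.643, 0.0]
force: [-0.3, 0.0, -1.0]
grip_width: 0.002
grip_force: 0.0
time_s: 13.25
eef_pos: [531.5, 97.4, 212.8]
ee_rot: [0.0, 0.766, 0.642, -0.001]
force: [-0.2, 0.2, 0.0]
grip_width: -0.002
grip_force: 0.0
time_s: 13.75
eef_pos: [525.1, 62.0, 182.3]
ee_rot: [-0.0, 0.766, 0.643, -0.001]
force: [0.1, 0.9, 0.6]
grip_width: 0.002
grip_force: 0.0
```

```bash
python3 - <<'E'
from h import *
a=snap('side','s8.png');b=snap('top','t8.png')
o=np.zeros((480,800,3),np.uint8)
o[:,:400]=cv2.resize(a[130:340,165:340],(400,480),interpolation=2);o[:,400:]=cv2.resize(b[100:256,105:235],(400,480),interpolation=2)
cv2.imwrite('pics/c8.png',np.clip(o[:,:,::-1]*1.5,0,255).astype(np.uint8))
goto(526,67.8,0,-10)
E
```

```text
tcp [525.3  62.7 183.2] yaw -10.0 tilt [-1.1e-03 -5.0e-04 -1.0e+00] shift [ 0.0052 -0.      0.1832] rz 0.0
```

View pics/c8.png

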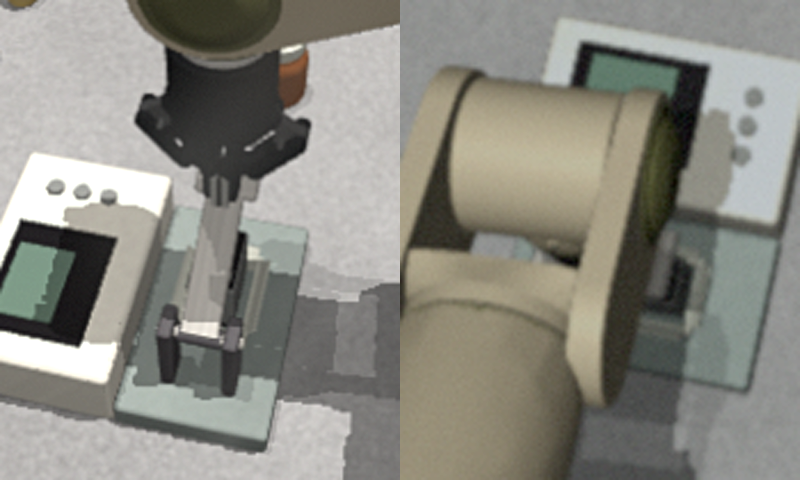

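The clamp follows, leaning over the cradle with the fingertips on its end plate. I continue down.

```bash
python3 -m jog '[[-0.0065,0,0.0098,0,0,0,0],[-0.0065,0,0.0098,0,0,0,0],[-0.0044,0,0.011,0,0,0,0],[-0.0044,0,0.011,0,0,0,0],[0,0,0,0,0,0,0]]'
python3 -m jog '[[-0.003,0,0.008,0,0,0,0],[-0.001,0,0.005,0,0,0,0],[0,0,0.004,0,0,0,0],[0,0,0.003,0,0,0,0],[0,0,0,0,0,0,0]]'
```

```text
time_s: 14.35
eef_pos: [521.0, 41.2, 140.3]
ee_rot: [-0.001, 0.766, 0.643, -0.001]
force: [0.2, 0.5, 0.3]
grip_width: -0.003
grip_force: 0.0
time_s: 14.85
eef_pos: [520.9, 37.3, 121.6]
ee_rot: [0.0, 0.766, 0.643, -0.001]
force: [-0.2, -0.5, -0.7]
grip_width: 0.001
grip_force: 0.0
```

```bash
python3 -m jog '[[0,0,0.003,0,0,0,0],[0,0,0,0,0,0,0]]'
```

```text
time_s: 15.05
eef_pos: [521.0, 37.3, 120.8]
ee_rot: [0.001, 0.766, 0.643, -0.0]
force: [-8.2, -1.7, 21.7]
grip_width: 0.0
grip_force: 10.9
```

```bash
python3 -m jog '[[0,0,0.001,0,0,0,0],[0,0,0,0,0,0,0],[0,0,0,0,0,0,0]]'
python3 -m jog '[[0,0,-0.02,0,0,0,0],[0,0,-0.04,0,0,0,0],[0,0,-0.04,0,0,0,0],[-0.02,0,-0.04,0,0,0,0],[-0.04,0,-0.04,0,0,0,0]]'
python3 -m jog '[[-0.05,0,0,0,0,0,0],[-0.05,0,0,0,0,0,0],[-0.05,0,0,0,0,0,0],[-0.04,0,0,0,0,0,0],[0,0,0,0,0,0,0]]'
python3 - <<'E'
from h import *
a=snap('side','s9.png');b=snap('top','t9.png')
o=np.zeros((480,800,3),np.uint8)
o[:,:400]=cv2.resize(a[200:326,200:305],(400,480),interpolation=2);o[:,400:]=cv2.resize(b[130:238,135:225],(400,480),interpolation=2)
cv2.imwrite('pics/c9.png',np.clip(o[:,:,::-1]*1.5,0,255).astype(np.uint8))
an=np.radians(-9.9);X=np.array([np.cos(an),np.sin(an),0]);Y=np.array([-X[1],X[0],0]);O=np.array([526.,67.8,0])
for th in(0,.06):
  P=[O+Y*(75-138*np.cos(th)+10*np.sin(th))+X*x+[0,0,100+138*np.sin(th)+10*np.cos(th)] for x in(-25,25)]
  print(th,((proj('side',P)-[200,200])*3.81).round(),((proj('top',P)-[135,130])*4.444+[400,0]).round())
E
```

```text
time_s: 15.35
eef_pos: [521.1, 37.3, 120.7]
ee_rot: [0.001, 0.766, 0.643, -0.0]
force: [-12.2, -2.0, 30.0]
grip_width: -0.0
grip_force: 15.0
time_s: 15.85
eef_pos: [511.2, -16.2, 295.0]
ee_rot: [0.0, 0.765, 0.644, 0.0]
force: [1.2, -0.3, 0.1]
grip_width: -0.002
grip_force: 0.0
time_s: 16.35
eef_pos: [477.3, -207.9, 292.4]
ee_rot: [-0.001, 0.768, 0.641, -0.001]
force: [-0.3, -0.3, 0.3]
grip_width: 0.002
grip_force: 0.0
0 [[305.  52.]
 [210.  36.]] [[713. 327.]
 [733. 235.]]
0.06 [[306.  44.]
 [210.  28.]] [[710. 324.]
 [730. 232.]]
```

View pics/c9.png

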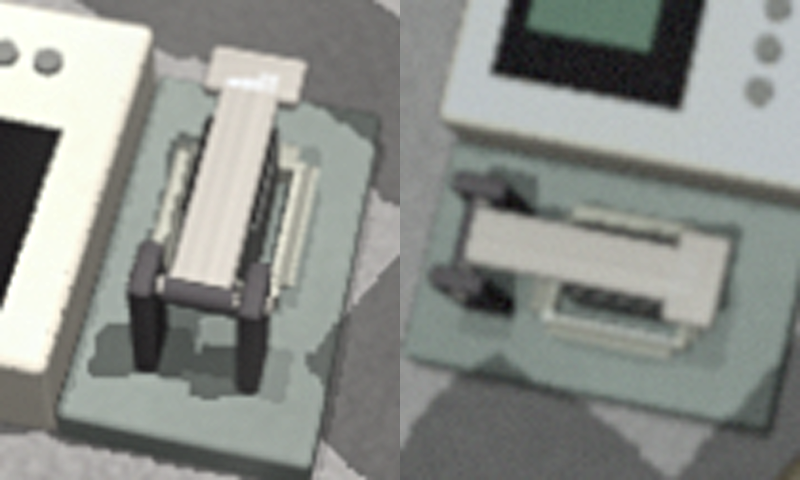

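The clamp lies level over the cartridge, with its far corners at about (212,47) and (305,60) in the side crop. That is at or slightly below the positions predicted for a closed clamp. The hard stop at z 110 was also felt, with 30 N and no further travel. The arm is clear, so I hand in.

```bash
python3 -c "
from h import *
print(finish_job())"
```

```text
the job is handed in; nothing more can be done
None
```

The wide cartridge is in the coder's cradle and the clamp is fully closed over it; I left the slim cartridge alone and handed the job in at about 16.5 s with the arm clear.

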